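# Zero the kitchen scale and lock its zero screw

### The arm

A 6-joint arm with a two-finger parallel gripper is mounted at the origin on the work surface. World frame = base frame: x ahead of the robot, y to its left, z up, the work surface at z = 0. Lengths are in mm, angles in degrees, forces in N, time in s.
With the tool pointing down it reaches from about 300 to 850 mm from the base axis. Payload 4.2 kg.
Tool frame: the origin (TCP) lies at the very end of the fingers, on their centre line; the grasp point (between the pads) lies 19 mm behind it (env.grip_point_offset is the distance from the TCP to the grasp point, in mm); z points along the fingers, y is the line along which they close (so a half turn about z gives the same grasp; the last joint's range is limited). The gripper opens to 91 mm and grips with 3 to 60 N. Pads are 32 mm wide; open, the fingers measure 118 mm over their backs; the gripper's body (76 mm by 178 mm) begins 60 mm behind the grasp point.
Start: joints at [66.921, 18.312, 89.639, -0, 72.044, -1.146], TCP at [214.777, 533.399, 213.976] pointing down, gripper open.
Joint ranges: [-177.97, 177.97], [-48.28, 115.42], [12.27, 149.76], [-77.06, 257.06], [2.81, 150.46], [-146.56, 146.56]. Speed limits (degrees/s): [147.25, 147.25, 180, 180, 180, 180].

### API

Orientations are given as [roll, pitch, yaw] about the fixed x, y, z axes, in that order (R = Rz(yaw) Ry(pitch) Rx(roll)).
In Python, from workcell import env gives the robot as it stands. The module is installed in compiled form; this text tells all that it offers.
- The arm moves only by the tool arm_command, never from a script. Its argument "rows" is a list of rows, each an object with "delta_pos": the shift along the tool's x, y, z in mm, a list of three; "roll": the turn about the tool's z in units of 5 degrees (1.0 is 5 degrees); "jaw": the opening in per cent of the stroke, from 0 (shut) to 100 (fully open). A call has 1 to 20 rows; each row is the pose to reach, as a shift and turn from the pose commanded when the call began, along the tool's axes at that moment; what a row does not reach only later rows make up. A row lasts 1/12 s, in which the tool goes at most 41.7 mm and 7.16 degrees, less where a joint would pass 70% of its speed; a pose out of reach is approached as far as the arm can. A call with a gripper value outside its range is refused whole. The fingers move at their own pace and stop on an object; "squeeze" is the grip in N (left out, the last holds). Time passes only in rows, so rows that repeat a pose let the fingers close. It gives the time, the measured TCP pose, the force, the opening and the grip force at its end, in the units of the state.
- env.state(): the state, without advancing time (a new reading comes with each control period).
- env.grab_frame(name): name is "side" or "top" or "wrist"; returns a dict with "img" (420x560x3 uint8, blue, green, red), "z_map" (420x560 float32, mm along the optical axis (not along the pixel's ray), 0 where there is no reading), "fov_y" (degrees; the focal length in pixels is half the picture's height over the tangent of half this angle, whatever the lens; pixels are square), "cx", "cy" (the principal point, pixels), "dist" ([k1, k2, p1, p2, k3] as OpenCV has them; the pictures are not rectified), "R" (3x3) and "t" (3): a world point X has camera coordinates R X + t; the wrist camera has in their place "T_tool_cam" (4x4, takes a point from camera to tool coordinates, whose origin is the TCP and whose axes are the flange's). Camera axes: x right, y down, z forward; pixel columns grow to the right and rows downward; lengths in mm; the calibration is good to about 2 mm. A picture is of the moment at which its call begins: read the wrist's pose just before it.
- env.job_done(): hands the job in; it is judged then, once.
The state is a dict: "time_s": time; "qpos": joint angles; "qvel": joint speeds; "effort": joint torques, N m; "ee_pos": TCP position; "ee_rot": TCP orientation; "force": force on the tool from outside, world axes, zero at the start; "torque": the same for the moment, N m; "gripper_width": finger opening in mm; "gripper_force": force on a finger pad.
Only numpy, scipy, OpenCV 4.12 (cv2) and the standard library are available. Lean on these libraries where they do the work, as an engineer would, in place of code of your own. Each camera call takes 0.05 s, during which the arm holds its last target. There are 200 camera calls.

### The job

The kitchen scale is empty but its needle reads high: turn the knurled zero knob clockwise until the needle points at the long zero mark at the top of the dial. Then run the loose hex locknut under the knob clockwise, hard down onto its boss, so that the zero is locked with the needle still on the mark. Leave the tumbler, the open drawer and the things in it as they are.

Things in the scene. Friction and masses are not known exactly. Their poses are not given: they have to be found in the camera images.
- knob_center (a point): Centre of the dark round knurled knob of the zero screw: 20 mm in diameter, 22 mm long (11 mm each way from here). z axis: the screw's axis, outwards, leaning 35 degrees from vertical towards the scale's front, roughly to the robot. It turns in place (no travel in or out), 0.06 N m of friction, and stays where left; the nut does not turn with it. Clockwise means as seen looking down on it.
- nut_center (a point): Centre of the steel hex locknut on the 17 mm stem under the knob: 28 mm across flats, 10 mm thick, z axis outwards as the knob's; flats face its x axis and every 60 degrees from it. Clockwise (looking down on it) goes down, 6 mm a turn, 0.04 N m, without turning the knob. Seated, its centre is 27 mm out from the sloping face and 28 mm inwards of the knob's.
- locknut (a joint): How far the locknut is backed off from its seat, in rad: 0 is hard down on the boss, where it stops dead; unscrewing (anticlockwise) counts up. 1 rad is 0.95 mm of gap.
- boss_top (a point): Fixed point: centre of the flat top of the threaded boss on which the nut seats, 23 mm in diameter, 22 mm out of the sloping face (200 mm wide, pitched 35 degrees). Axes as the scale's: x to its back, z up. From the boss's axis the face's lower edge is 32 mm down the slope, the dial's rim (5 mm proud) 22 mm up it; the weighing platform starts some 120 mm up it.
- dial_center (a point): Centre of the round white dial (100 mm in diameter) on the sloping face, straight up the slope from the boss; the needle turns about it, in the plane of the face.
- needle_tip (a point): Tip of the black needle, 40 mm from the dial's centre. It starts 14 to 35 degrees clockwise of the zero mark. Turning the knob clockwise brings it back anticlockwise by half the knob's angle.
- zero_mark (a point): Middle of the zero mark, the long thick tick at the top of the dial, at the same 40 mm from the dial's centre; the other ticks are short and thin.
- scale: The scale: grey housing, sloping front face, 245 mm deep (x), 200 mm wide (y), 138 mm high, with a steel weighing platform over its back part up to 178 mm high (nothing on it, and it does not give). Origin under its middle on the counter, x to its back, z up. It stands firm.
- tumbler: Glass tumbler with a white lid, 76 mm across and 123 mm high, standing on the counter; origin at its foot.
- plate: Red plate, 144 mm across, in the open drawer.
- bowl: Blue bowl, 100 mm across, in the open drawer.
- spoon: Steel spoon, 130 mm long, in the open drawer.
- drawer_middle (a point): Middle of the floor of the open top drawer of a white plastic organiser with three shallow drawers, at the robot's right. The organiser is 300 mm deep, 350 mm wide and 196 mm high; the drawer is slid out 185 mm towards the robot, its floor 137 mm above the counter and its rim 181 mm.

How it is judged:
By the outcome, as a careful person would: the job done as asked, in the order asked, and still so for the second after the job is handed in, with the robot touching nothing.
It also fails if it takes over 48 s, if anything falls off the work surface, if the arm or the gripper's body presses on something with over 40 N, if the wrist force passes 120 N, or if a joint passes its speed limit or range.

## Working session

There is one attempt and no reset: what is moved stays moved. The work goes in short steps, Python scripts to look and compute and a tool call to move; the robot and the scene stay as the last step left them, time stands still between calls to the robot, and variables do not carry over. Pictures are saved under pics/ and viewed, at most 10 in all, crops included, and the job is handed in when it is done.

Besides the shell and the picture viewer there is one more tool, called after "Call:" as name(argument=value, ...), one argument or row to a line, values as JSON. arm_command: Moves the arm, as the interface text tells. Its arguments: {"type":"object","properties":{"rows":{"type":"array"},"squeeze":{"type":"number"}},"required":["rows"]}

```bash
mkdir -p pics; python3 - <<'E'
from workcell import env
import cv2,numpy as np,pickle
s=env.state();print(s)
for n in("side","top"):
    f=env.grab_frame(n);cv2.imwrite(f"pics/{n}0.png",f["img"]);pickle.dump(f,open(f"{n}0.pkl","wb"))
    print(n,f["fov_y"],f["cx"],f["cy"],f["dist"],f["R"],f["t"],(f["z_map"]>0).mean())
E
```

```text
{'time_s': 0.0, 'qpos': array([ 6.69218661e+01,  1.83492448e+01,  8.97060029e+01, -9.68738368e-04,
        7.20439468e+01, -1.14268327e+00]), 'qvel': array([ 0.02354258,  0.04382351,  0.05733783, -0.02025119, -0.071754  ,
       -0.08322543]), 'effort': array([-2.51112215e-04, -4.12479579e+01, -2.31978858e+01,  7.26515288e-02,
        4.56007209e-02, -1.33144581e-04]), 'ee_pos': array([214.57356371, 532.91715545, 213.1470382 ]), 'ee_rot': array([-1.79900807e+02, -1.05731031e-03,  1.58064848e+02]), 'force': array([ 0.14789357,  0.04306459, -0.68052129]), 'torque': array([-0.0423966 , -0.02837643,  0.01411691]), 'gripper_force': 0.0, 'gripper_width': 90.91916184523939}
side 56.28311364809686 279.50082705595213 206.0496776300279 [-0.04016089  0.          0.          0.          0.        ] [[ 0.98073348 -0.19524233 -0.00650177]
 [-0.10368    -0.49201617 -0.86439028]
 [ 0.16556659  0.84841059 -0.50277945]] [-595.44404834  148.17016584 1011.37589295] 0.9959141156462585
top 43.91505104902586 287.3039220649381 213.7001452575631 [0.00438789 0.         0.         0.         0.        ] [[ 0.00918492 -0.99990157  0.01060623]
 [-0.99318098 -0.01035492 -0.11612198]
 [ 0.11622037 -0.00946734 -0.99317833]] [ -51.228868    626.63984669 1303.61783575] 0.9959056122448979
```

View pics/side0.png

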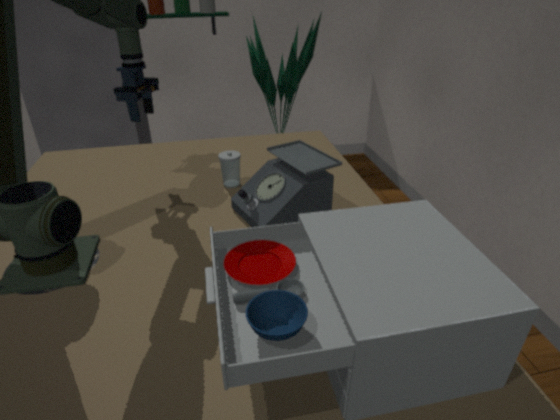

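View pics/top0.png

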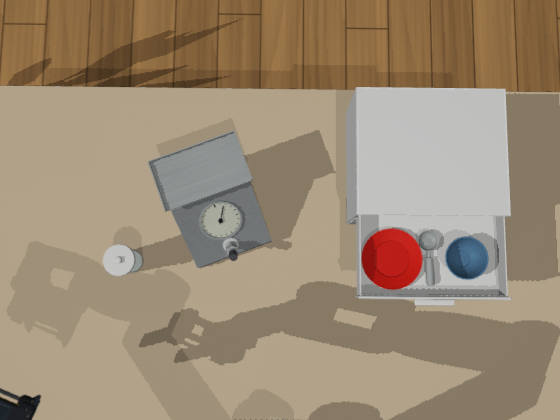

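The side view shows the scale beyond the drawer, with the dial at about (270,187) and the knob at about (243,195). In the top view the dial is at (221,219), the knob at (233,254), and the tumbler's lid at (120,260), to the scale's left. Next I'll measure the poses.

```bash
cat > h.py <<'E'
import numpy as np,cv2,pickle
from scipy.spatial.transform import Rotation as Ro
def K(f):
    h=f["img"].shape[0];F=h/2/np.tan(np.radians(f["fov_y"]/2));return np.array([[F,0,f["cx"]],[0,F,f["cy"]],[0,0,1]])
def pose(f,s=None):
    if "R" in f: return np.array(f["R"]),np.array(f["t"])
    Rt=Ro.from_euler("xyz",s["ee_rot"],degrees=True).as_matrix();T=np.array(f["T_tool_cam"])
    Rc=Rt@T[:3,:3];c=Rt@T[:3,3]+s["ee_pos"];return Rc.T,-Rc.T@c
def rays(f,uv,s=None):
    R,t=pose(f,s);n=cv2.undistortPoints(np.array(uv,float).reshape(-1,1,2),K(f),np.array(f["dist"],float))[:,0]
    return -R.T@t,np.c_[n,np.ones(len(n))]@R
def cloud(f,s=None):
    h,w=f["z_map"].shape;u,v=np.meshgrid(np.arange(w),np.arange(h));c,d=rays(f,np.c_[u.ravel(),v.ravel()],s)
    return (c+d*f["z_map"].reshape(-1,1)).reshape(h,w,3)
def proj(f,X,s=None):
    R,t=pose(f,s);return cv2.projectPoints(np.array(X,float).reshape(-1,1,3),cv2.Rodrigues(R)[0],t,K(f),np.array(f["dist"],float))[0][:,0]
E
python3 - <<'E'
from h import *
f=pickle.load(open("top0.pkl","rb"));P=cloud(f)
m=np.zeros(P.shape[:2],bool);m[130:212,145:255]=1
m&=(P[...,2]>165)&(P[...,2]<190)
r=cv2.minAreaRect(P[m][:,:2].astype(np.float32));print("platform",r,np.median(P[m][:,2]))
for n,uv in dict(dial=(221,219),knob=(233,254),nut=(231,243),tumbler=(119,260)).items():print(n,P[uv[1],uv[0]])
# face plane
q=P[195:260,180:265].reshape(-1,3);q=q[(q[:,2]>50)&(q[:,2]<140)]
best=None;rng=np.random.default_rng(0)
for _ in range(500):
    a,b,c=q[rng.choice(len(q),3,False)];n=np.cross(b-a,c-a)
    if np.linalg.norm(n)<1:continue
    n/=np.linalg.norm(n);k=abs((q-a)@n)<2
    if best is None or k.sum()>best.sum():best=k
c=q[best].mean(0);n=np.linalg.svd(q[best]-c)[2][2];n*=np.sign(n[2]);print("face",c,n,best.sum(),len(q),"pitch",np.degrees(np.arccos(n[2])),"lean az",np.degrees(np.arctan2(n[1],n[0])))
g=pickle.load(open("side0.pkl","rb"));Q=cloud(g)
for n,uv in dict(dial=(270,187),knob=(243,195)).items():print(n,Q[uv[1],uv[0]])
a=cv2.resize(f["img"][170:275,150:290],None,fx=5,fy=5,interpolation=cv2.INTER_CUBIC);cv2.imwrite("pics/c0.png",a)
w=pickle.loads(pickle.dumps(__import__("workcell").env.grab_frame("wrist")));print(w["fov_y"],w["cx"],w["cy"],w["dist"],w["T_tool_cam"])
E
```

```text
platform ((711.419921875, 160.9238739013672), (126.17891693115234, 215.64126586914062), 20.911251068115234) 169.36741482507796
dial [604.49079659 116.94658386 104.63840739]
knob [519.1428994   84.52476045 119.73562489]
nut [547.65726358  93.64349966  81.19225795]
tumbler [502.28734769 354.3701508  121.97354324]
face [595.57282954 118.5097881   94.86426605] [-0.53660277 -0.20941367  0.81743708] 2356 4325 pitch 35.170947648515344 lean az -158.68137285886252
dial [601.07742233 108.95054337 101.97959175]
knob [517.48627045  73.91173965 103.35756246]
64.25512571045716 276.90215828148536 210.19692267959994 [0.02566031 0.         0.         0.         0.        ] [[ 1.39611053e-03 -9.62524686e-01 -2.71190487e-01  7.74822875e+01]
 [ 9.99999006e-01  1.39727161e-03  1.88799873e-04  4.10393736e-01]
 [ 1.97202230e-04 -2.71190481e-01  9.62525680e-01 -1.71094984e+02]
 [ 0.00000000e+00  0.00000000e+00  0.00000000e+00  1.00000000e+00]]
```

View pics/c0.png

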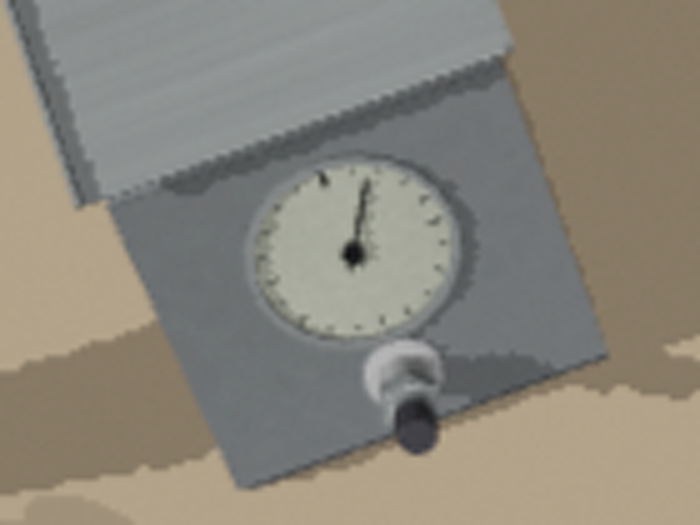

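The crop shows the dial centre at (353,253), the needle tip at (367,180), the zero mark at (322,178), the nut at (403,370) and the knob at (416,425). The scale's yaw is about 21°. Next I'll hover over it with the wrist camera on the upslope side.

```bash
cat >> h.py <<'E'
def delta(s,target,yaw=None):
    R=Ro.from_euler("xyz",s["ee_rot"],degrees=True).as_matrix()
    d=R.T@(np.array(target)-s["ee_pos"]);r=None if yaw is None else -((yaw-s["ee_rot"][2]+180)%360-180)/5
    return d.round(1),r
E
python3 -c "
from h import *;from workcell import env
print(delta(env.state(),[522,82,213],21))"
```

```text
(array([-453.6, -303.6,    0.7]), np.float64(27.413375678984625))
```

Call:
arm_command(
  rows=[
    {"delta_pos": [-454,-304,0],"roll": 27.4,"jaw": 60},
    {"delta_pos": [-454,-304,0],"roll": 27.4,"jaw": 60},
    {"delta_pos": [-454,-304,0],"roll": 27.4,"jaw": 60},
    {"delta_pos": [-454,-304,0],"roll": 27.4,"jaw": 60},
    {"delta_pos": [-454,-304,0],"roll": 27.4,"jaw": 60},
    {"delta_pos": [-454,-304,0],"roll": 27.4,"jaw": 60},
    {"delta_pos": [-454,-304,0],"roll": 27.4,"jaw": 60},
    {"delta_pos": [-454,-304,0],"roll": 27.4,"jaw": 60},
    {"delta_pos": [-454,-304,0],"roll": 27.4,"jaw": 60},
    {"delta_pos": [-454,-304,0],"roll": 27.4,"jaw": 60},
    {"delta_pos": [-454,-304,0],"roll": 27.4,"jaw": 60},
    {"delta_pos": [-454,-304,0],"roll": 27.4,"jaw": 60},
    {"delta_pos": [-454,-304,0],"roll": 27.4,"jaw": 60},
    {"delta_pos": [-454,-304,0],"roll": 27.4,"jaw": 60},
    {"delta_pos": [-454,-304,0],"roll": 27.4,"jaw": 60},
    {"delta_pos": [-454,-304,0],"roll": 27.4,"jaw": 60},
    {"delta_pos": [-454,-304,0],"roll": 27.4,"jaw": 60},
    {"delta_pos": [-454,-304,0],"roll": 27.4,"jaw": 60},
    {"delta_pos": [-454,-304,0],"roll": 27.4,"jaw": 60},
    {"delta_pos": [-454,-304,0],"roll": 27.4,"jaw": 60},
  ],
  squeeze=20,
)

```text
time_s: 1.82
ee_pos: [522.2, 81.7, 213.7]
ee_rot: [-180.0, 0.0, 20.9]
force: [0.1, 0.1, 0.0]
gripper_width: 54.7
gripper_force: 0.0
```

```bash
cat >> h.py <<'E'
def snap(name,cam="wrist"):
    from workcell import env
    s=env.state();f=env.grab_frame(cam);pickle.dump((f,s),open(name+".pkl","wb"));cv2.imwrite(f"pics/{name}.png",f["img"]);return f,s
E
python3 -c "
from h import *
f,s=snap('w1');print(s['ee_pos'],s['ee_rot'],s['qpos'],s['gripper_width'],s['time_s'],s['qvel'])"
```

```text
[522.18404357  81.71758435 213.66142459] [-1.79988430e+02  3.32872542e-02  2.09056319e+01] [7.64514157e+00 1.41567106e+01 9.56194079e+01 3.85294640e-03
 7.02589352e+01 7.67382106e+01] 54.73278961970461 1.8167 [ 5.61472434e-02 -2.07703510e-03 -6.53651326e-03  5.20180306e-02
  8.99195373e-02  2.72116483e+00]
```

View pics/w1.png

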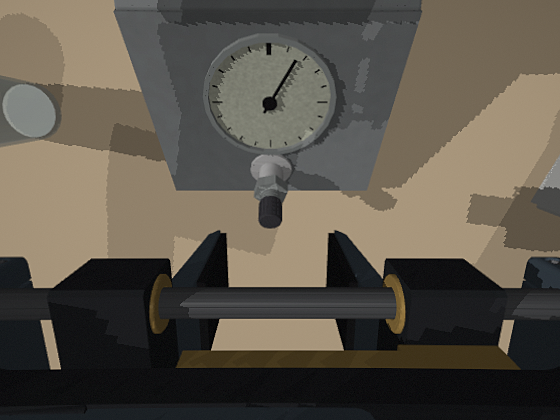

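The wrist view shows the dial centre at (269,103), the needle tip at (295,61), the zero mark at (268,48), the boss and nut at (270,165–190) and the knob at (270,212). The fingertips are at (222,235) and (335,235). Next I'll work out the geometry.

```bash
cat >> h.py <<'E'
def plane(q,n=400,tol=1.5):
    rng=np.random.default_rng(0);best=None
    for _ in range(n):
        a,b,c=q[rng.choice(len(q),3,False)];v=np.cross(b-a,c-a)
        if np.linalg.norm(v)<1:continue
        v/=np.linalg.norm(v);k=abs((q-a)@v)<tol
        if best is None or k.sum()>best.sum():best=k
    c=q[best].mean(0);v=np.linalg.svd(q[best]-c,full_matrices=False)[2][2];return c,v*np.sign(v[2])
def hit(f,s,uv,c,n):
    o,d=rays(f,uv,s);return o+d*(((c-o)@n)/(d@n))[:,None]
E
python3 - <<'E'
from h import *
f,s=pickle.load(open("w1.pkl","rb"));P=cloud(f,s)
ok=f["z_map"]>0
m=np.zeros(ok.shape,bool);m[30:185,130:400]=1;cv2.circle(mm:=m.astype(np.uint8),(270,95),70,0,-1);m=(mm>0)&ok&(P[...,2]>40)&(P[...,2]<150)
c,n=plane(P[m]);print("face",c,n,np.degrees(np.arccos(n[2])),"az",np.degrees(np.arctan2(n[1],n[0])))
d=np.zeros(ok.shape,np.uint8);cv2.circle(d,(270,95),45,1,-1);q=P[(d>0)&ok];off=(q-c)@n;print("dial off",np.percentile(off,[5,50,95]))
pts=hit(f,s,[(269,103),(295,61),(268,48)],c+n*np.median(off),n)
print(pts,np.linalg.norm(pts[1:]-pts[0],axis=1))
g=f["img"];hsv=cv2.cvtColor(g,cv2.COLOR_BGR2HSV)
# dial ellipse by white-ish low saturation
w=((g.min(2)>120)).astype(np.uint8);cs,_=cv2.findContours(w[20:170,190:350],cv2.RETR_EXTERNAL,cv2.CHAIN_APPROX_NONE);k=max(cs,key=cv2.contourArea);print("ell",cv2.fitEllipse(k),"+190,20")
for yaw in (20.9,np.degrees(np.arctan2(-n[1],-n[0]))):
    y=np.radians(yaw);b=np.array([np.cos(y),np.sin(y),0]);p=np.radians(35);u=b*np.cos(p)+np.array([0,0,np.sin(p)]);nn=-b*np.sin(p)+np.array([0,0,np.cos(p)])
    D=pts[0]-nn*np.median(off);
    bt=D-72*u+22*nn;kn=D-72*u+55*nn;nu=D-72*u+27*nn
    print(yaw,"knob",kn,"nutseat",nu,proj(f,[D,bt,nu,kn-11*nn,kn,kn+11*nn],s).round(1).tolist())
a=cv2.resize(g[145:235,220:320],None,fx=6,fy=6,interpolation=cv2.INTER_CUBIC);cv2.imwrite("pics/c1.png",a)
E
```

```text
face [593.05139461 118.06688425  95.22818387] [-0.53302728 -0.20486449  0.82092171] 34.822832394763076 az -158.97616147343655
dial off [-0.08664595  0.9889525   2.73332206]
[[599.98901562 119.18673166 101.21695311]
 [633.29205164 111.07742342 120.8170161 ]
 [633.45550657 131.88414006 126.11555224]] [39.48437105 43.60241318]
ell ((76.82383728027344, 142.3789520263672), (14.259998321533203, 39.13716125488281), 88.41072845458984) +190,20
20.9 knob [515.94946524  87.09514797 104.16270967] nutseat [530.95292009  92.82441026  81.22645243] [[269.0, 102.3], [270.0, 183.8], [269.9, 187.8], [269.6, 201.7], [269.5, 211.3], [269.3, 221.3]]
21.023838526563463 knob [516.01902392  86.91358083 104.16270967] nutseat [531.01006056  92.67525803  81.22645243] [[269.0, 102.3], [270.2, 183.8], [270.1, 187.8], [269.8, 201.7], [269.7, 211.3], [269.5, 221.3]]
```

View pics/c1.png

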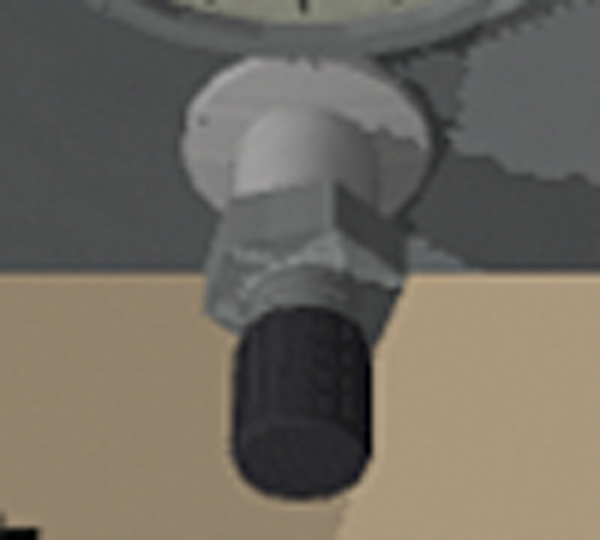

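The crop shows the knob at (302,400) and the nut below it with a back corner at x=330, about 14° clockwise of upslope. The needle is about 29.5° high, so the knob needs about 59° clockwise. I'll approach it with the tool turned 25° anticlockwise.

Call:
arm_command(
  rows=[
    {"delta_pos": [-11,-4,40],"roll": -5,"jaw": 44},
    {"delta_pos": [-11,-4,60],"roll": -5,"jaw": 44},
    {"delta_pos": [-11,-4,60],"roll": -5,"jaw": 44},
    {"delta_pos": [-11,-4,70],"roll": -5,"jaw": 44},
    {"delta_pos": [-11,-4,100],"roll": -5,"jaw": 44},
    {"delta_pos": [-11,-4,118],"roll": -5,"jaw": 44},
    {"delta_pos": [-11,-4,118],"roll": -5,"jaw": 44},
    {"delta_pos": [-11,-4,118],"roll": -5,"jaw": 44},
  ],
)

```text
time_s: 2.53
ee_pos: [510.2, 81.6, 95.4]
ee_rot: [-179.9, 0.1, 46.2]
force: [0.7, 0.7, -0.2]
gripper_width: 39.8
gripper_force: 0.0
```

```bash
python3 - <<'E'
from h import *
f,s=pickle.load(open("w1.pkl","rb"))
kn=np.array([516,87,104.2]);y=np.radians(21);b=np.array([np.cos(y),np.sin(y),0]);p=np.radians(35);u=b*np.cos(p)+np.array([0,0,np.sin(p)]);nn=-b*np.sin(p)+np.array([0,0,np.cos(p)]);r=np.cross(u,nn)
th=np.radians(14)
for gap in (0,2,4,6,8,10,12):
    C=kn-(28-gap)*nn;v=C+16.17*(np.cos(th)*u+np.sin(th)*r)
    print(gap,((proj(f,[v-5*nn,v+5*nn],s)-[220,145])*6).round().tolist())
print(((proj(f,[kn-33*nn+11.5*r,kn-33*nn-11.5*r,kn-55*nn+11.5*r],s)-[220,145])*6).round().tolist())
E
```

```text
0 [[325.0, 160.0], [324.0, 208.0]]
2 [[325.0, 170.0], [324.0, 218.0]]
4 [[325.0, 179.0], [324.0, 228.0]]
6 [[325.0, 189.0], [324.0, 238.0]]
8 [[325.0, 199.0], [324.0, 248.0]]
10 [[324.0, 208.0], [324.0, 259.0]]
12 [[324.0, 218.0], [324.0, 269.0]]
[[374.0, 233.0], [227.0, 233.0], [373.0, 135.0]]
```

Call:
arm_command(
  rows=[
    {"delta_pos": [0,0,0],"roll": 0,"jaw": 10},
    {"delta_pos": [0,0,0],"roll": 0,"jaw": 10},
    {"delta_pos": [0,0,0],"roll": 0,"jaw": 10},
    {"delta_pos": [0,0,0],"roll": 0,"jaw": 10},
    {"delta_pos": [0,0,0],"roll": 0,"jaw": 10},
  ],
  squeeze=25,
)

```text
time_s: 2.95
ee_pos: [511.8, 81.6, 97.1]
ee_rot: [179.9, -0.1, 46.1]
force: [0.3, -0.8, 3.3]
gripper_width: 21.6
gripper_force: 24.1
```

Call:
arm_command(
  rows=[
    {"delta_pos": [0,-0.7,0],"roll": 1,"jaw": 10},
    {"delta_pos": [0,-1.4,0],"roll": 2,"jaw": 10},
    {"delta_pos": [0.3,-2,0],"roll": 3,"jaw": 10},
    {"delta_pos": [0.5,-2.7,0],"roll": 4,"jaw": 10},
    {"delta_pos": [0.8,-3.4,0],"roll": 5,"jaw": 10},
    {"delta_pos": [1,-4,0],"roll": 6,"jaw": 10},
    {"delta_pos": [1.5,-4.6,0],"roll": 7,"jaw": 10},
    {"delta_pos": [2,-5,0],"roll": 8,"jaw": 10},
    {"delta_pos": [2.4,-5.6,0],"roll": 9,"jaw": 10},
    {"delta_pos": [3,-6,0],"roll": 10,"jaw": 10},
    {"delta_pos": [3,-6,0],"roll": 10,"jaw": 10},
  ],
)

```text
time_s: 3.87
ee_pos: [509.7, 86.4, 97.1]
ee_rot: [179.9, -0.2, -4.0]
force: [0.2, -7.8, 4.6]
gripper_width: 21.5
gripper_force: 26.5
```

```bash
python3 -c "
from h import *
f,s=snap('w2');print(s['ee_pos'],s['ee_rot'])"
```

```text
[509.65107971  86.41236426  97.13635111] [179.85121635  -0.18784568  -3.96271546]
```

View pics/w2.png

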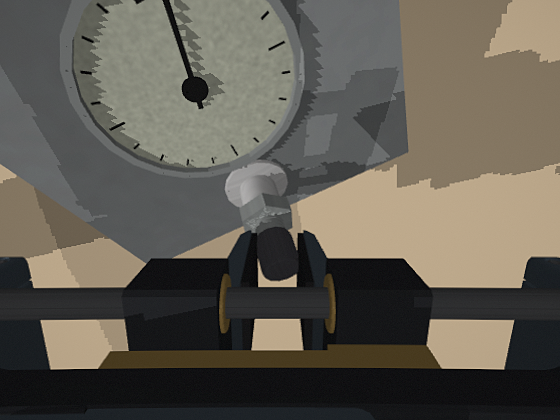

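The view shows the dial hub at (195,89), the needle leaving the frame at about (167,0) and the zero mark's edge at about (140,0). The jaws hold the knob at (277,255). I'll measure the remaining angle.

```bash
cat >> h.py <<'E'
Yaw=21.0
def axes():
    y=np.radians(Yaw);b=np.array([np.cos(y),np.sin(y),0]);p=np.radians(35);z=np.array([0,0,1.])
    u=b*np.cos(p)+z*np.sin(p);n=-b*np.sin(p)+z*np.cos(p);return b,u,n,np.cross(u,n)
DC=np.array([600,119.2,101.2])
def needle(f,s):
    "angles clockwise (deg) from upslope of needle and mark"
    b,u,n,r=axes();h,w=f["z_map"].shape;U,V=np.meshgrid(np.arange(w),np.arange(h))
    X=hit(f,s,np.c_[U.ravel(),V.ravel()],DC,n);dark=(f["img"].max(2)<60).ravel();c=DC
    for rad in (12,8,7,7):
        k=dark&(np.linalg.norm(X-c,axis=1)<rad);c=X[k].mean(0)
    # hub mask pulls slightly along needle; erode to keep only the hub
    m=cv2.erode((dark&(np.linalg.norm(X-c,axis=1)<9)).reshape(h,w).astype(np.uint8),cv2.getStructuringElement(cv2.MORPH_ELLIPSE,(7,7)))
    if m.any(): c=X[m.ravel()>0].mean(0)
    e=X-c;a=np.degrees(np.arctan2(e@r,e@u));R=np.linalg.norm(e,axis=1);up=abs(a)<60
    nd=dark&up&(R>14)&(R<32);mk=dark&up&(R>36)&(R<46)
    A=np.median(a[nd]) if nd.any() else None
    far=mk&(abs(a-(A or 0))>6)
    return c.round(1),A,nd.sum(),np.histogram(a[mk],np.arange(-20,41,4))[0],(np.median(a[far]) if far.any() else None)
E
python3 -c "
from h import *
for n in('w1','w2'):
    f,s=pickle.load(open(n+'.pkl','rb'));print(needle(f,s))"
```

```text
(array([600. , 118.8, 101.1]), np.float64(28.484292129884658), np.int64(65), array([ 7,  0,  0,  0, 24, 20,  0,  0,  0,  4,  0,  4, 13,  4,  0]), np.float64(-0.38326581140887533))
(array([600.3, 119.4, 101.4]), np.float64(14.12501160149411), np.int64(253), array([30,  0,  0,  0, 13,  6,  0,  0, 16,  0,  0,  0,  0,  0,  0]), np.float64(-34.45799183930174))
```

Call:
arm_command(
  rows=[
    {"delta_pos": [0,0,0],"roll": 0,"jaw": 45},
    {"delta_pos": [0,0,0],"roll": 0,"jaw": 45},
    {"delta_pos": [0,0,0],"roll": 0,"jaw": 45},
    {"delta_pos": [1,4,0],"roll": -5,"jaw": 45},
    {"delta_pos": [3,6,0],"roll": -10,"jaw": 45},
    {"delta_pos": [3,6,0],"roll": -10,"jaw": 45},
    {"delta_pos": [3,6,0],"roll": -10,"jaw": 45},
    {"delta_pos": [3,6,0],"roll": -10,"jaw": 45},
    {"delta_pos": [3,6,0],"roll": -10,"jaw": 45},
    {"delta_pos": [3,6,0],"roll": -10,"jaw": 45},
    {"delta_pos": [3,6,0],"roll": -10,"jaw": 45},
    {"delta_pos": [3,6,0],"roll": -10,"jaw": 10},
    {"delta_pos": [3,6,0],"roll": -10,"jaw": 10},
    {"delta_pos": [3,6,0],"roll": -10,"jaw": 10},
    {"delta_pos": [3,6,0],"roll": -10,"jaw": 10},
    {"delta_pos": [3,6,0],"roll": -10,"jaw": 10},
  ],
  squeeze=30,
)

```text
time_s: 5.25
ee_pos: [511.6, 81.3, 95.9]
ee_rot: [179.9, -0.0, 46.0]
force: [2.0, -2.0, -1.5]
gripper_width: 21.6
gripper_force: 30.0
```

Call:
arm_command(
  rows=[
    {"delta_pos": [0,-0.7,0],"roll": 1,"jaw": 10},
    {"delta_pos": [0,-1.4,0],"roll": 2,"jaw": 10},
    {"delta_pos": [0.3,-2,0],"roll": 3,"jaw": 10},
    {"delta_pos": [0.5,-2.7,0],"roll": 4,"jaw": 10},
    {"delta_pos": [0.8,-3.4,0],"roll": 5,"jaw": 10},
    {"delta_pos": [0.8,-3.4,0],"roll": 5,"jaw": 10},
  ],
)

```text
time_s: 5.75
ee_pos: [510.3, 83.8, 95.9]
ee_rot: [179.9, -0.1, 21.0]
force: [4.1, -3.8, -3.5]
gripper_width: 18.9
gripper_force: 29.9
```

```bash
python3 -c "
from h import *
f,s=snap('w3');print(s['ee_pos'],s['ee_rot']);print(needle(f,s))"
```

```text
[510.29337874  83.76189925  95.91379567] [ 1.79859456e+02 -1.00380272e-01  2.09528559e+01]
(array([600.4, 118.9, 101.4]), np.float64(6.48964262080594), np.int64(206), array([0, 0, 0, 0, 0, 0, 0, 0, 0, 0, 0, 0, 0, 0, 0]), np.float64(-52.40592328125712))
```

Call:
arm_command(
  rows=[
    {"delta_pos": [0,-0.7,0],"roll": 1,"jaw": 10},
    {"delta_pos": [0,-1.4,0],"roll": 2,"jaw": 10},
    {"delta_pos": [0.3,-2,0],"roll": 3,"jaw": 10},
    {"delta_pos": [0.5,-2.7,0],"roll": 4,"jaw": 10},
    {"delta_pos": [0.5,-2.7,0],"roll": 4,"jaw": 10},
  ],
)

```text
time_s: 6.22
ee_pos: [509.1, 85.9, 96.5]
ee_rot: [179.8, -0.1, 1.0]
force: [1.8, -8.0, 2.6]
gripper_width: 20.7
gripper_force: 32.0
```

```bash
python3 -c "
from h import *
f,s=snap('w4');print(s['ee_pos'],s['ee_rot']);print(needle(f,s))"
```

```text
[509.14339679  85.86003527  96.45589754] [ 1.79838201e+02 -6.47223181e-02  1.01465989e+00]
(array([600.3, 119.3, 101.4]), np.float64(0.10388539362251113), np.int64(271), array([0, 0, 0, 0, 0, 0, 0, 0, 0, 0, 0, 0, 0, 0, 0]), np.float64(-35.682171656090645))
```

Call:
arm_command(
  rows=[
    {"delta_pos": [0,0,0],"roll": 0,"jaw": 50},
    {"delta_pos": [0,0,0],"roll": 0,"jaw": 50},
    {"delta_pos": [0,0,0],"roll": 0,"jaw": 50},
    {"delta_pos": [0,0,-35],"roll": 0,"jaw": 50},
    {"delta_pos": [0,0,-70],"roll": -2,"jaw": 50},
    {"delta_pos": [0,0,-70],"roll": -4,"jaw": 50},
    {"delta_pos": [0,0,-70],"roll": -4,"jaw": 50},
    {"delta_pos": [0,0,-70],"roll": -4,"jaw": 50},
  ],
)

```text
time_s: 6.93
ee_pos: [508.5, 87.9, 166.5]
ee_rot: [-180.0, -0.1, 21.2]
force: [-0.3, -0.7, 0.1]
gripper_width: 45.6
gripper_force: 0.0
```

```bash
python3 -c "
from h import *
f,s=snap('w5');print(s['ee_pos'],s['ee_rot']);print(needle(f,s))
g=f['img'];a=cv2.resize(g[0:260,160:420],None,fx=2.3,fy=2.3,interpolation=cv2.INTER_CUBIC);cv2.imwrite('pics/c5.png',a)"
```

```text
[508.49317862  87.86072507 166.52842195] [-1.79964441e+02 -5.38766677e-02  2.11536688e+01]
(array([600.3, 118.8, 101.3]), np.float64(-0.44315965571018967), np.int64(106), array([12,  0,  0,  0, 50, 42,  0,  0,  0,  8,  0,  0,  0, 10,  0]), np.float64(-17.299781251693492))
```

View pics/c5.png

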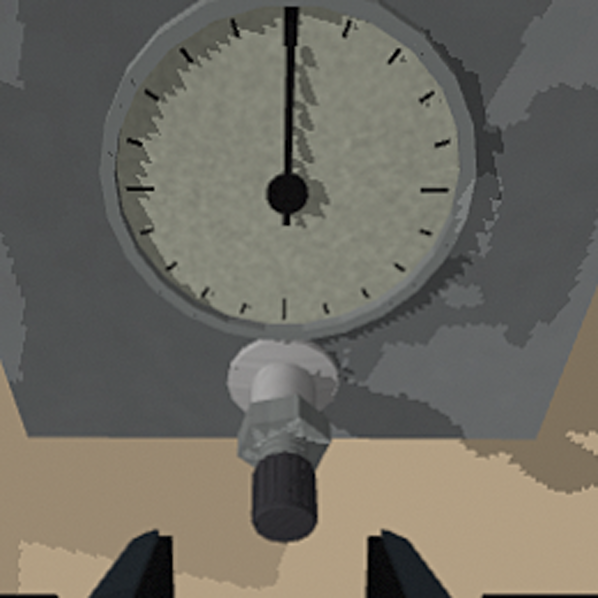

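The crop shows the needle at (290,10), on the zero mark, with the nut at (285,430) and the knob at (284,497). Next I'll work out where the pads can hold the nut without touching the knob, the face or the dial.

```bash
python3 - <<'E'
from h import *
f,s=pickle.load(open("w5.pkl","rb"));b,u,n,r=axes();kn=np.array([516,87,104.2])
print("knob px",(2.3*(proj(f,[kn+11*n,kn+11*n+10*r,kn+11*n-10*r,kn-11*n,DC],s)-[160,0])).round().tolist())
def cyl(c,R,h0,h1,hexa=None):
    a=np.linspace(0,2*np.pi,145);rr=np.full_like(a,R)
    if hexa is not None: rr=R/np.cos((a-hexa+np.pi/6)%(np.pi/3)-np.pi/6)
    ring=np.cos(a)[:,None]*r*rr[:,None]+np.sin(a)[:,None]*u*rr[:,None]
    return np.concatenate([c+ring*k+h*n for h in np.linspace(h0,h1,23) for k in (np.linspace(.1,1,10) )])
foot=kn-55*n
for gap in (6,3,0):
  C=kn-(28-gap)*n
  for phi in (35,30,25,20,0,-20,-25,-30,-35):
    y=np.radians(Yaw+phi);tx=np.array([np.cos(y),np.sin(y),0]);ty=np.array([np.sin(y),-np.cos(y),0])
    th=np.arctan2(ty@u,ty@r)
    knob=cyl(kn,10,-11,11);nut=cyl(C,14,-5,5,th);flange=cyl(foot,17.5,0,3);rim=None
    out=[]
    for x0,tip in ((-3,5),(0,5),(0,3),(3,3)):
        def ext(P):
            e=P-C;k=(e@tx>x0)&(e@tx<x0+32)&(e[:,2]>-tip);return (0,0,0) if not k.any() else (round((e[k]@ty).max(),1),round(-(e[k]@ty).min(),1),k.sum())
        # face clearance: lowest pad corner height above face+5mm within opening 14..32 lateral
        cl=min(((C+tx*a+ty*l+np.array([0,0,-tip]))-foot)@n-(5 if np.linalg.norm((C+tx*a+ty*l-DC)@np.c_[r,u])<52 else 0) for a in(x0,x0+32) for l in(-32,-14,14,32))
        out.append((x0,tip,"nut",ext(nut)[:2],"knob",ext(knob)[:2],"face",round(cl,1)))
    print(gap,phi,out[0],out[1],out[3])
E
```

```text
knob px [[283.0, 523.0], [315.0, 524.0], [250.0, 523.0], [282.0, 469.0], [285.0, 193.0]]
6 35 (-3, 5, 'nut', (np.float64(14.9), np.float64(14.9)), 'knob', (np.float64(4.9), np.float64(14.2)), 'face', np.float64(-0.2)) (0, 5, 'nut', (np.float64(14.9), np.float64(14.9)), 'knob', (np.float64(2.7), np.float64(12.1)), 'face', np.float64(-1.7)) (3, 3, 'nut', (np.float64(14.9), np.float64(14.9)), 'knob', (np.float64(-2.0), np.float64(8.7)), 'face', np.float64(-1.4))
6 30 (-3, 5, 'nut', (np.float64(14.8), np.float64(14.8)), 'knob', (np.float64(5.4), np.float64(13.2)), 'face', np.float64(0.3)) (0, 5, 'nut', (np.float64(14.8), np.float64(14.8)), 'knob', (np.float64(3.0), np.float64(11.4)), 'face', np.float64(-1.2)) (3, 3, 'nut', (np.float64(14.8), np.float64(14.8)), 'knob', (np.float64(-2.7), np.float64(6.8)), 'face', np.float64(-1.0))
6 25 (-3, 5, 'nut', (np.float64(14.8), np.float64(14.8)), 'knob', (np.float64(5.8), np.float64(12.4)), 'face', np.float64(1.1)) (0, 5, 'nut', (np.float64(14.8), np.float64(14.8)), 'knob', (np.float64(3.4), np.float64(10.8)), 'face', np.float64(-0.5)) (3, 3, 'nut
[... 7584 characters left out ...]
6.4))
0 -30 (-3, 5, 'nut', (np.float64(14.8), np.float64(14.8)), 'knob', (np.float64(13.1), np.float64(1.3)), 'face', np.float64(-5.7)) (0, 5, 'nut', (np.float64(14.8), np.float64(14.8)), 'knob', (np.float64(8.5), np.float64(-4.4)), 'face', np.float64(-7.2)) (3, 3, 'nut', (np.float64(14.8), np.float64(14.8)), 'knob', (0, 0), 'face', np.float64(-7.0))
0 -35 (-3, 5, 'nut', (np.float64(14.9), np.float64(14.9)), 'knob', (np.float64(14.2), np.float64(1.1)), 'face', np.float64(-6.2)) (0, 5, 'nut', (np.float64(14.9), np.float64(14.9)), 'knob', (np.float64(11.0), np.float64(-3.6)), 'face', np.float64(-7.7)) (3, 3, 'nut', (np.float64(14.9), np.float64(14.9)), 'knob', (0, 0), 'face', np.float64(-7.4))
```

Plan for the nut: hold its upslope half, with the TCP about 12 mm along tool x from the nut's axis and the tips about level with the nut's centre. Each stroke will go from about +30° to −22° of yaw.

Call:
arm_command(
  rows=[
    {"delta_pos": [29.6,-1.5,0],"roll": -2,"jaw": 42},
    {"delta_pos": [29.6,-1.5,20],"roll": -4,"jaw": 42},
    {"delta_pos": [29.6,-1.5,40],"roll": -6,"jaw": 42},
    {"delta_pos": [29.6,-1.5,40],"roll": -6,"jaw": 42},
    {"delta_pos": [29.6,-1.5,40],"roll": -6,"jaw": 42},
    {"delta_pos": [29.6,-1.5,60],"roll": -6,"jaw": 42},
    {"delta_pos": [29.6,-1.5,79],"roll": -6,"jaw": 42},
    {"delta_pos": [29.6,-1.5,79],"roll": -6,"jaw": 42},
  ],
)

```text
time_s: 7.65
ee_pos: [533.3, 99.2, 84.1]
ee_rot: [-179.7, 0.3, 50.8]
force: [-0.5, 0.1, 0.4]
gripper_width: 38.4
gripper_force: 0.0
```

Call:
arm_command(
  rows=[
    {"delta_pos": [0,0,0],"roll": 0,"jaw": 15},
    {"delta_pos": [0,0,0],"roll": 0,"jaw": 15},
    {"delta_pos": [0,0,0],"roll": 0,"jaw": 15},
    {"delta_pos": [0,0,0],"roll": 0,"jaw": 15},
  ],
  squeeze=25,
)

```text
time_s: 7.98
ee_pos: [537.0, 100.4, 88.7]
ee_rot: [179.9, -0.2, 51.0]
force: [-1.1, 4.5, 5.3]
gripper_width: 23.5
gripper_force: 22.3
```

```bash
python3 -c "
from h import *
f,s=snap('w6');print(s['ee_pos'],s['ee_rot'],needle(f,s)[1])
g=f['img'];a=cv2.resize(g[120:330,180:400],None,fx=2.7,fy=2.7,interpolation=cv2.INTER_CUBIC);cv2.imwrite('pics/c6.png',a)"
```

```text
[537.01034976 100.35567874  88.6630372 ] [179.91350564  -0.2293883   50.97452025] -5.595063906181347
```

View pics/c6.png

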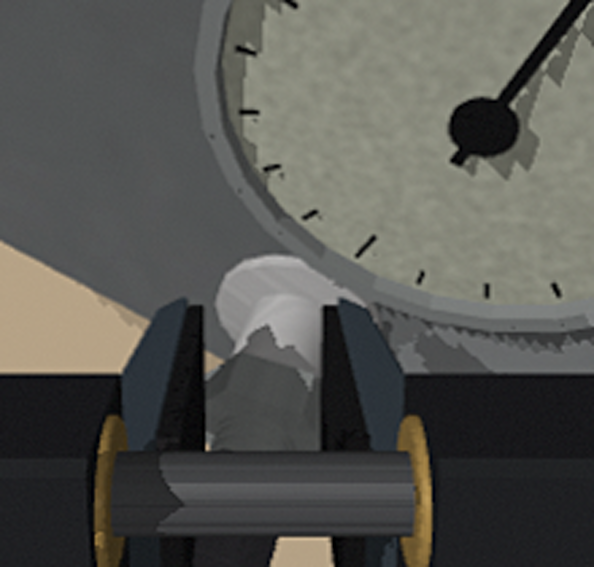

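The crop shows the pads at x≈204 and x≈322 pinching the nut, with the dial hub at (485,125). The needle reads −5.6°, so I'll check whether the zero has moved.

```bash
python3 -c "
from h import *
f,s=pickle.load(open('w6.pkl','rb'));print(needle(f,s))
b,u,n,r=axes()
h,w=f['z_map'].shape;U,V=np.meshgrid(np.arange(w),np.arange(h));X=hit(f,s,np.c_[U.ravel(),V.ravel()],DC,n);c=needle(f,s)[0]
d=(f['img'].max(2)<60).ravel();e=X-c;a=np.degrees(np.arctan2(e@r,e@u));R=np.linalg.norm(e,axis=1)
for lo in range(10,52,4):
    k=d&(R>lo)&(R<lo+4)&(abs(a)<30);print(lo,k.sum(),np.percentile(a[k],[10,50,90]).round(1) if k.any() else '')
"
```

```text
(array([600.4, 118. , 101.1]), np.float64(-5.595063906181347), np.int64(224), array([ 18,   0,   0,  74, 130,  45,   0,   0,   3,  15,   0,   0,   0,
        21,   0]), np.float64(1.0901050526920628))
10 40 [-9.9 -5.4 -1.1]
14 44 [-8.9 -5.7 -2.5]
18 46 [-8.3 -5.8 -3.2]
22 52 [-7.8 -5.5 -3.2]
26 55 [-7.4 -5.5 -3.6]
30 61 [-7.2 -5.4 -3.6]
34 63 [-7.  -5.5 -3.9]
38 110 [-6.3 -3.   0.3]
42 143 [-17.9  -1.   16. ]
46 89 [-18.3  -1.2   1.1]
50 0
```

The pads sat too high and reached past the nut to the knob, turning it about 10° too far. I'll open, go lower, regrip, and restore the zero before the final tightening.

Call:
arm_command(
  rows=[
    {"delta_pos": [0,0,0],"roll": 0,"jaw": 42},
    {"delta_pos": [0,0,0],"roll": 0,"jaw": 42},
    {"delta_pos": [0,0,0],"roll": 0,"jaw": 42},
    {"delta_pos": [-1,0.6,4.5],"roll": 0.6,"jaw": 42},
    {"delta_pos": [-1,0.6,4.5],"roll": 0.6,"jaw": 42},
    {"delta_pos": [-1,0.6,4.5],"roll": 0.6,"jaw": 20},
    {"delta_pos": [-1,0.6,4.5],"roll": 0.6,"jaw": 20},
    {"delta_pos": [-1,0.6,4.5],"roll": 0.6,"jaw": 20},
    {"delta_pos": [-1,0.6,4.5],"roll": 0.6,"jaw": 20},
  ],
)

```text
time_s: 8.78
ee_pos: [535.7, 97.4, 82.2]
ee_rot: [179.9, 0.1, 48.1]
force: [2.2, -4.3, -2.1]
gripper_width: 29.4
gripper_force: 23.9
```

```bash
python3 -c "
from h import *
f,s=snap('w7');print(s['ee_pos'],s['ee_rot'],needle(f,s))"
```

```text
[535.69217587  97.42198754  82.24959671] [1.79939790e+02 5.74906776e-02 4.81248992e+01] (array([600.4, 118. , 101.2]), np.float64(-7.416501791961068), np.int64(262), array([ 20,   0,  26,  65, 137,  53,   0,   0,   0,  21,   0,   0,   0,
        24,   0]), np.float64(0.08570258327022248))
```

Call:
arm_command(
  rows=[
    {"delta_pos": [0,1,0],"roll": 1,"jaw": 20},
    {"delta_pos": [-0.2,1.9,0],"roll": 2,"jaw": 20},
    {"delta_pos": [-0.4,2.8,0],"roll": 3,"jaw": 20},
    {"delta_pos": [-0.7,3.8,0],"roll": 4,"jaw": 20},
    {"delta_pos": [-1,4.6,0.3],"roll": 5,"jaw": 20},
    {"delta_pos": [-1.5,5.5,0.3],"roll": 6,"jaw": 20},
    {"delta_pos": [-2,6.3,0.3],"roll": 7,"jaw": 20},
    {"delta_pos": [-2.6,7.1,0.5],"roll": 8,"jaw": 20},
    {"delta_pos": [-3.2,7.8,0.5],"roll": 9,"jaw": 20},
    {"delta_pos": [-3.9,8.4,0.5],"roll": 10,"jaw": 20},
    {"delta_pos": [-3.9,8.4,0.5],"roll": 10,"jaw": 20},
  ],
)

```text
time_s: 9.75
ee_pos: [537.9, 91.4, 83.3]
ee_rot: [-179.8, 0.1, -2.2]
force: [-4.8, 3.4, 9.1]
gripper_width: 27.3
gripper_force: 30.7
```

```bash
python3 -c "
from h import *
f,s=snap('w8');print(s['ee_pos'],s['ee_rot'],needle(f,s))"
```

```text
[537.86780408  91.4458368   83.29250251] [-1.79793335e+02  1.47993184e-01 -2.18587795e+00] (array([599.8, 119.3, 101.1]), np.float64(-5.944820979492333), np.int64(256), array([ 25,   1,   0,  89,  62, 125,   0,   0,   0,  14,   0,   0,   0,
        15,   1]), np.float64(1.1041967022214245))
```

Call:
arm_command(
  rows=[
    {"delta_pos": [0,0,0],"roll": 0,"jaw": 42},
    {"delta_pos": [0,0,0],"roll": 0,"jaw": 42},
    {"delta_pos": [0,0,0],"roll": 0,"jaw": 42},
    {"delta_pos": [-0.3,-2.5,0],"roll": -2.5,"jaw": 42},
    {"delta_pos": [-1,-4.6,0],"roll": -5,"jaw": 42},
    {"delta_pos": [-2,-6.6,0.5],"roll": -7.5,"jaw": 42},
    {"delta_pos": [-3.4,-8.6,0.5],"roll": -10,"jaw": 42},
    {"delta_pos": [-3.4,-8.6,0.5],"roll": -10,"jaw": 42},
    {"delta_pos": [-3.4,-8.6,0.5],"roll": -10,"jaw": 42},
    {"delta_pos": [-3.4,-8.6,0.5],"roll": -10,"jaw": 42},
    {"delta_pos": [-3.4,-8.6,0.5],"roll": -10,"jaw": 20},
    {"delta_pos": [-3.4,-8.6,0.5],"roll": -10,"jaw": 20},
    {"delta_pos": [-3.4,-8.6,0.5],"roll": -10,"jaw": 20},
    {"delta_pos": [-3.4,-8.6,0.5],"roll": -10,"jaw": 20},
    {"delta_pos": [-3.4,-8.6,0.5],"roll": -10,"jaw": 20},
  ],
)

```text
time_s: 11.05
ee_pos: [536.5, 98.1, 81.3]
ee_rot: [179.9, -0.0, 48.0]
force: [1.1, -2.4, -2.2]
gripper_width: 27.5
gripper_force: 23.8
```

```bash
python3 -c "
from h import *
f,s=snap('w9');print(s['ee_pos'],s['ee_rot'],s['torque'],needle(f,s)[1])
g=[pickle.load(open(n+'.pkl','rb'))[0]['img'][120:330,180:380] for n in('w8','w9')]
a=cv2.resize(np.hstack(g),None,fx=2,fy=2,interpolation=cv2.INTER_CUBIC);cv2.imwrite('pics/c9.png',a)"
```

```text
[536.52608502  98.13432632  81.34116395] [ 1.79946884e+02 -1.71446209e-02  4.80047814e+01] [-0.63838387 -0.42672929 -0.02411937] -6.124125607467928
```

View pics/c9.png

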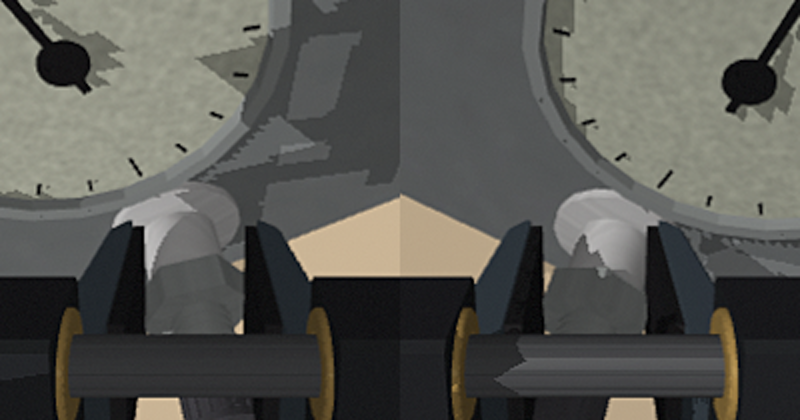

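The crop shows the nut held flat-to-flat in both views: left with its back corner at (190,255), right between the pads at x≈545 and x≈645. The grip works and the knob stays put, so I'll keep cycling.

Call:
arm_command(
  rows=[
    {"delta_pos": [0,1,0],"roll": 1,"jaw": 20},
    {"delta_pos": [-0.2,1.9,0],"roll": 2,"jaw": 20},
    {"delta_pos": [-0.4,2.8,0],"roll": 3,"jaw": 20},
    {"delta_pos": [-0.7,3.8,0],"roll": 4,"jaw": 20},
    {"delta_pos": [-1,4.6,0.3],"roll": 5,"jaw": 20},
    {"delta_pos": [-1.5,5.5,0.3],"roll": 6,"jaw": 20},
    {"delta_pos": [-2,6.3,0.3],"roll": 7,"jaw": 20},
    {"delta_pos": [-2.6,7.1,0.5],"roll": 8,"jaw": 20},
    {"delta_pos": [-3.2,7.8,0.5],"roll": 9,"jaw": 20},
    {"delta_pos": [-3.9,8.4,0.5],"roll": 10,"jaw": 20},
    {"delta_pos": [-3.9,8.4,0.5],"roll": 10,"jaw": 20},
  ],
)

```text
time_s: 12.02
ee_pos: [539.5, 91.0, 81.1]
ee_rot: [-179.9, 0.0, -2.1]
force: [-0.2, 3.3, -1.1]
gripper_width: 27.7
gripper_force: 25.0
```

Call:
arm_command(
  rows=[
    {"delta_pos": [0,0,0],"roll": 0,"jaw": 42},
    {"delta_pos": [0,0,0],"roll": 0,"jaw": 42},
    {"delta_pos": [0,0,0],"roll": 0,"jaw": 42},
    {"delta_pos": [-0.3,-2.5,0],"roll": -2.5,"jaw": 42},
    {"delta_pos": [-1,-4.6,0],"roll": -5,"jaw": 42},
    {"delta_pos": [-2,-6.6,0],"roll": -7.5,"jaw": 42},
    {"delta_pos": [-3.4,-8.6,0],"roll": -10,"jaw": 42},
    {"delta_pos": [-3.4,-8.6,0],"roll": -10,"jaw": 42},
    {"delta_pos": [-3.4,-8.6,0],"roll": -10,"jaw": 42},
    {"delta_pos": [-3.4,-8.6,0],"roll": -10,"jaw": 42},
    {"delta_pos": [-3.4,-8.6,0],"roll": -10,"jaw": 20},
    {"delta_pos": [-3.4,-8.6,0],"roll": -10,"jaw": 20},
    {"delta_pos": [-3.4,-8.6,0],"roll": -10,"jaw": 20},
    {"delta_pos": [-3.4,-8.6,0],"roll": -10,"jaw": 20},
    {"delta_pos": [-3.4,-8.6,0],"roll": -10,"jaw": 20},
  ],
)

```text
time_s: 13.27
ee_pos: [536.6, 98.3, 80.8]
ee_rot: [180.0, 0.0, 48.0]
force: [0.5, -1.3, -1.5]
gripper_width: 28.5
gripper_force: 23.7
```

```bash
python3 -c "
from h import *
f,s=snap('w10');print(s['ee_pos'],s['ee_rot'],s['torque'],needle(f,s)[1])"
```

```text
[536.55608985  98.32180849  80.77038134] [1.79990895e+02 3.03620651e-02 4.80228137e+01] [-0.36620459  0.02575481  0.12115218] -6.204652261305336
```

Call:
arm_command(
  rows=[
    {"delta_pos": [0,1,0],"roll": 1,"jaw": 20},
    {"delta_pos": [-0.2,1.9,0],"roll": 2,"jaw": 20},
    {"delta_pos": [-0.4,2.8,0],"roll": 3,"jaw": 20},
    {"delta_pos": [-0.7,3.8,0],"roll": 4,"jaw": 20},
    {"delta_pos": [-1,4.6,0],"roll": 5,"jaw": 20},
    {"delta_pos": [-1.5,5.5,0],"roll": 6,"jaw": 20},
    {"delta_pos": [-2,6.3,0],"roll": 7,"jaw": 20},
    {"delta_pos": [-2.6,7.1,0],"roll": 8,"jaw": 20},
    {"delta_pos": [-3.2,7.8,0],"roll": 9,"jaw": 20},
    {"delta_pos": [-3.9,8.4,0],"roll": 10,"jaw": 20},
    {"delta_pos": [-3.9,8.4,0],"roll": 10,"jaw": 20},
  ],
)

```text
time_s: 14.23
ee_pos: [539.5, 91.9, 82.8]
ee_rot: [-179.8, 0.1, -2.2]
force: [-4.3, 3.3, 11.9]
gripper_width: 26.6
gripper_force: 27.7
```

Call:
arm_command(
  rows=[
    {"delta_pos": [0,0,0],"roll": 0,"jaw": 42},
    {"delta_pos": [0,0,0],"roll": 0,"jaw": 42},
    {"delta_pos": [0,0,0],"roll": 0,"jaw": 42},
    {"delta_pos": [-0.3,-2.5,0],"roll": -2.5,"jaw": 42},
    {"delta_pos": [-1,-4.6,0],"roll": -5,"jaw": 42},
    {"delta_pos": [-2,-6.6,0],"roll": -7.5,"jaw": 42},
    {"delta_pos": [-3.4,-8.6,0],"roll": -10,"jaw": 42},
    {"delta_pos": [-3.4,-8.6,0],"roll": -10,"jaw": 42},
    {"delta_pos": [-3.4,-8.6,0],"roll": -10,"jaw": 42},
    {"delta_pos": [-3.4,-8.6,0],"roll": -10,"jaw": 42},
    {"delta_pos": [-3.4,-8.6,0],"roll": -10,"jaw": 20},
    {"delta_pos": [-3.4,-8.6,0],"roll": -10,"jaw": 20},
    {"delta_pos": [-3.4,-8.6,0],"roll": -10,"jaw": 20},
    {"delta_pos": [-3.4,-8.6,0],"roll": -10,"jaw": 20},
    {"delta_pos": [-3.4,-8.6,0],"roll": -10,"jaw": 20},
  ],
)

```text
time_s: 15.48
ee_pos: [537.5, 98.4, 80.8]
ee_rot: [179.9, 0.0, 48.0]
force: [2.1, -3.1, -3.1]
gripper_width: 28.9
gripper_force: 22.7
```

```bash
python3 -c "
from h import *
f,s=snap('w11');print(s['ee_pos'],s['ee_rot'],s['torque'],needle(f,s)[1])"
```

```text
[537.51302271  98.41405189  80.82046176] [1.79949278e+02 5.15866731e-04 4.80097319e+01] [-0.59986428 -0.27116692  0.06799905] -6.1893354397169285
```

Call:
arm_command(
  rows=[
    {"delta_pos": [0,1,0],"roll": 1,"jaw": 20},
    {"delta_pos": [-0.2,1.9,0],"roll": 2,"jaw": 20},
    {"delta_pos": [-0.4,2.8,0],"roll": 3,"jaw": 20},
    {"delta_pos": [-0.7,3.8,0],"roll": 4,"jaw": 20},
    {"delta_pos": [-1,4.6,0],"roll": 5,"jaw": 20},
    {"delta_pos": [-1.5,5.5,0],"roll": 6,"jaw": 20},
    {"delta_pos": [-2,6.3,0],"roll": 7,"jaw": 20},
    {"delta_pos": [-2.6,7.1,0],"roll": 8,"jaw": 20},
    {"delta_pos": [-3.2,7.8,0],"roll": 9,"jaw": 20},
    {"delta_pos": [-3.9,8.4,0],"roll": 10,"jaw": 20},
    {"delta_pos": [-3.9,8.4,0],"roll": 10,"jaw": 42},
    {"delta_pos": [-3.9,8.4,0],"roll": 10,"jaw": 42},
    {"delta_pos": [-3.9,8.4,0],"roll": 10,"jaw": 42},
    {"delta_pos": [-3.9,8.4,-40],"roll": 10,"jaw": 42},
    {"delta_pos": [-3.9,8.4,-80],"roll": 8,"jaw": 42},
    {"delta_pos": [-3.9,8.4,-80],"roll": 6.5,"jaw": 42},
    {"delta_pos": [-3.9,8.4,-80],"roll": 5.4,"jaw": 42},
    {"delta_pos": [-3.9,8.4,-80],"roll": 5.4,"jaw": 42},
  ],
)

```text
time_s: 17.03
ee_pos: [540.7, 90.6, 161.8]
ee_rot: [-180.0, -0.1, 21.4]
force: [-0.0, -0.6, -0.6]
gripper_width: 38.3
gripper_force: 0.0
```

```bash
cat >> h.py <<'E'
KN=np.array([516.2,86.4,104.2])
def nuttop(f,s):
    b,u,n,r=axes();P=cloud(f,s);e=P.reshape(-1,3)-(KN-55*n);a=e@n;x=e@r;y=e@u;R=np.hypot(x,y)
    k=(R>9.5)&(R<13)&(y>2)&(a>15)&(a<50)&(f["z_map"].ravel()>0)
    return np.histogram(a[k],np.arange(20,48,1))
E
python3 -c "
from h import *
f,s=snap('w12');print(s['ee_pos'],s['ee_rot'],needle(f,s));print(nuttop(f,s)[0])
f0,s0=pickle.load(open('w5.pkl','rb'));print(nuttop(f0,s0))"
```

```text
[540.707083    90.58947246 161.7520935 ] [-1.79983061e+02 -6.12247048e-02  2.13996580e+01] (array([599.7, 118.8, 100.9]), np.float64(-5.730837527017203), np.int64(81), array([ 7,  0,  0, 23, 23, 30,  0,  0,  0,  3,  0,  0,  0,  6,  0]), np.float64(0.2986273390040477))
[ 1  0  4  3  3  6  4  2  3  3  3 38 73  1  0  0  0  0  0  0  0  0  0  0
  3  4 10]
(array([11,  4,  0,  4,  1,  5,  1,  3,  0,  1,  1,  2,  4, 38, 88,  6,  0,
        0,  0,  0,  0,  0,  0,  0,  1,  5,  7]), array([20, 21, 22, 23, 24, 25, 26, 27, 28, 29, 30, 31, 32, 33, 34, 35, 36,
       37, 38, 39, 40, 41, 42, 43, 44, 45, 46, 47]))
```

```bash
python3 -c "
from h import *
b,u,n,r=axes()
for w in('w5','w12','w1'):
    f,s=pickle.load(open(w+'.pkl','rb'));P=cloud(f,s).reshape(-1,3);e=P-(KN-55*n);a=e@n;x=e@r;y=e@u;R=np.hypot(x,y)
    k=(R<7)&(a>55)&(a<75);print(w,'knob end',np.percentile(a[k],[10,50,90]).round(1),k.sum(),'centre of side',)
    k=(abs(a-58)<5)&(R<13)&(R>7);print(' side x',np.percentile(x[k],[2,98]).round(1))
    k=(R>20)&(R<45)&(abs(x)>22)&(y<10)&(abs(a)<8);print(' face',np.median(a[k]).round(2))
    k=(R>9.5)&(R<13)&(y>2)&(a>30)&(a<38);print(' nut top',np.median(a[k]).round(2))
"
```

```text
w5 knob end [65.6 66.1 66.6] 183 centre of side
 side x [-10.6   9.5]
 face 0.17
 nut top 34.25
w12 knob end [65.6 66.1 66.4] 147 centre of side
 side x [-10.3   9.6]
 face 0.15
 nut top 32.16
w1 knob end [65.7 66.1 66.7] 124 centre of side
 side x [-10.6   9.3]
 face 0.21
 nut top 34.37
```

The depth map puts the nut's top at 32.1 mm above the face, so it is already seated; the initial gap was only about 2.2 mm. The zero is off by about 5.5° of needle. I'll back the nut off by about half a flat, reset the zero, then tighten again.

Call:
arm_command(
  rows=[
    {"delta_pos": [2,-1.1,0],"roll": 2,"jaw": 42},
    {"delta_pos": [2,-1.1,30],"roll": 4.1,"jaw": 42},
    {"delta_pos": [2,-1.1,40],"roll": 4.1,"jaw": 42},
    {"delta_pos": [2,-1.1,60],"roll": 4.1,"jaw": 42},
    {"delta_pos": [2,-1.1,80.5],"roll": 4.1,"jaw": 42},
    {"delta_pos": [2,-1.1,80.5],"roll": 4.1,"jaw": 42},
    {"delta_pos": [2,-1.1,80.5],"roll": 4.1,"jaw": 20},
    {"delta_pos": [2,-1.1,80.5],"roll": 4.1,"jaw": 20},
    {"delta_pos": [2,-1.1,80.5],"roll": 4.1,"jaw": 20},
    {"delta_pos": [2,-1.1,80.5],"roll": 4.1,"jaw": 20},
    {"delta_pos": [2,-1.1,80.5],"roll": 4.1,"jaw": 20},
  ],
  squeeze=35,
)

```text
time_s: 18.0
ee_pos: [542.3, 91.5, 80.8]
ee_rot: [179.9, -0.0, 0.6]
force: [-1.5, -3.9, -4.5]
gripper_width: 26.9
gripper_force: 33.9
```

Call:
arm_command(
  rows=[
    {"delta_pos": [0,-1,0],"roll": -1,"jaw": 20},
    {"delta_pos": [-0.2,-1.9,0],"roll": -2,"jaw": 20},
    {"delta_pos": [-0.4,-2.8,0],"roll": -3,"jaw": 20},
    {"delta_pos": [-0.7,-3.8,0],"roll": -4,"jaw": 20},
    {"delta_pos": [-1,-4.6,0],"roll": -5,"jaw": 20},
    {"delta_pos": [-1.5,-5.5,0],"roll": -6,"jaw": 20},
    {"delta_pos": [-2,-6.3,0],"roll": -7,"jaw": 20},
    {"delta_pos": [-2,-6.3,0],"roll": -7,"jaw": 20},
  ],
)

```text
time_s: 18.67
ee_pos: [540.2, 97.6, 82.7]
ee_rot: [179.9, -0.0, 35.8]
force: [-3.3, -5.4, 7.5]
gripper_width: 26.5
gripper_force: 35.1
```

Call:
arm_command(
  rows=[
    {"delta_pos": [0,0,0],"roll": 0,"jaw": 42},
    {"delta_pos": [0,0,0],"roll": 0,"jaw": 42},
    {"delta_pos": [0,0,0],"roll": 0,"jaw": 42},
    {"delta_pos": [0,0,-40],"roll": 0,"jaw": 42},
    {"delta_pos": [0,0,-80],"roll": 2,"jaw": 42},
    {"delta_pos": [0,0,-80],"roll": 3,"jaw": 42},
    {"delta_pos": [0,0,-80],"roll": 3,"jaw": 42},
  ],
)

```text
time_s: 19.25
ee_pos: [542.1, 99.1, 163.3]
ee_rot: [180.0, -0.4, 20.4]
force: [-0.4, -0.5, 0.2]
gripper_width: 38.4
gripper_force: 0.0
```

```bash
cat >> h.py <<'E'
def nt(f,s):
    b,u,n,r=axes();e=cloud(f,s).reshape(-1,3)-(KN-55*n);a=e@n;x=e@r;y=e@u;R=np.hypot(x,y);k=(R>9.5)&(R<13)&(y>2)&(a>30)&(a<38);return np.median(a[k]).round(2)
E
python3 -c "
from h import *
f,s=snap('w13');print(s['ee_pos'],s['ee_rot'],needle(f,s),nt(f,s))"
```

```text
[542.10640434  99.13509127 163.28064755] [179.9730373   -0.38935153  20.42225025] (array([599.9, 118.6, 101. ]), np.float64(-6.191455307933968), np.int64(77), array([ 8,  0,  0, 23, 24, 26,  0,  0,  0,  4,  0,  0,  0,  6,  0]), np.float64(0.7306809253607158)) 32.64
```

The nut is now backed off by 0.5 mm, with its top at 32.64. Next I'll reset the zero, turning the knob about 11° anticlockwise.

Call:
arm_command(
  rows=[
    {"delta_pos": [-36.3,0.4,0],"roll": 1,"jaw": 44},
    {"delta_pos": [-36.3,0.4,20],"roll": 2.5,"jaw": 44},
    {"delta_pos": [-36.3,0.4,40],"roll": 3.5,"jaw": 44},
    {"delta_pos": [-36.3,0.4,68],"roll": 3.5,"jaw": 44},
    {"delta_pos": [-36.3,0.4,68],"roll": 3.5,"jaw": 44},
    {"delta_pos": [-36.3,0.4,68],"roll": 3.5,"jaw": 10},
    {"delta_pos": [-36.3,0.4,68],"roll": 3.5,"jaw": 10},
    {"delta_pos": [-36.3,0.4,68],"roll": 3.5,"jaw": 10},
    {"delta_pos": [-36.3,0.4,68],"roll": 3.5,"jaw": 10},
    {"delta_pos": [-36.3,0.4,68],"roll": 3.5,"jaw": 10},
  ],
  squeeze=30,
)

```text
time_s: 20.13
ee_pos: [507.3, 85.5, 93.4]
ee_rot: [-180.0, -0.1, 3.1]
force: [0.6, -0.1, 0.2]
gripper_width: 20.5
gripper_force: 30.0
```

Call:
arm_command(
  rows=[
    {"delta_pos": [0,0.7,0],"roll": -1,"jaw": 10},
    {"delta_pos": [0.1,1.4,0],"roll": -2,"jaw": 10},
    {"delta_pos": [0.3,2.1,0],"roll": -3,"jaw": 10},
    {"delta_pos": [0.3,2.1,0],"roll": -3,"jaw": 10},
  ],
)

```text
time_s: 20.47
ee_pos: [507.7, 83.2, 93.3]
ee_rot: [180.0, -0.1, 18.1]
force: [0.6, -0.0, 0.8]
gripper_width: 18.9
gripper_force: 30.0
```

```bash
python3 -c "
from h import *
f,s=snap('w14');print(s['ee_pos'],s['ee_rot'],needle(f,s))"
```

```text
[507.72457295  83.1823948   93.32260482] [ 1.79974240e+02 -1.48638918e-01  1.81476229e+01] (array([600.3, 118.9, 101.3]), np.float64(-1.3699907853365814), np.int64(165), array([0, 0, 0, 0, 0, 0, 0, 0, 0, 0, 0, 0, 0, 0, 0]), np.float64(-53.03262285516033))
```

Call:
arm_command(
  rows=[
    {"delta_pos": [0,0.4,0],"roll": -0.6,"jaw": 10},
    {"delta_pos": [0,0.4,0],"roll": -0.6,"jaw": 10},
    {"delta_pos": [0,0.4,0],"roll": -0.6,"jaw": 44},
    {"delta_pos": [0,0.4,0],"roll": -0.6,"jaw": 44},
    {"delta_pos": [0,0.4,0],"roll": -0.6,"jaw": 44},
    {"delta_pos": [0,0.4,-40],"roll": -0.6,"jaw": 44},
    {"delta_pos": [0,0.4,-73],"roll": -0.6,"jaw": 44},
    {"delta_pos": [0,0.4,-73],"roll": -0.6,"jaw": 44},
    {"delta_pos": [0,0.4,-73],"roll": -0.6,"jaw": 44},
  ],
)

```text
time_s: 21.27
ee_pos: [507.7, 83.0, 167.1]
ee_rot: [180.0, -0.2, 21.0]
force: [-0.0, -0.7, -1.2]
gripper_width: 39.9
gripper_force: 0.0
```

```bash
cat >> h.py <<'E'
def mark(f,s,A):
    "outer-end tick position: dark pixels beyond the needle's tip"
    b,u,n,r=axes();c=needle(f,s)[0];h,w=f['z_map'].shape;U,V=np.meshgrid(np.arange(w),np.arange(h));X=hit(f,s,np.c_[U.ravel(),V.ravel()],DC,n)
    d=(f['img'].max(2)<60).ravel();e=X-c;a=np.degrees(np.arctan2(e@r,e@u));R=np.linalg.norm(e,axis=1);o=[]
    for lo in range(16,50,2):
        k=d&(R>=lo)&(R<lo+2)&(abs(a)<7);o.append((lo,int(k.sum()),a[k].mean().round(1) if k.any() else None))
    return o
E
python3 -c "
from h import *
f,s=snap('w15');print(s['ee_pos'],s['ee_rot'],needle(f,s),nt(f,s))
print(mark(f,s,0))
print(mark(*pickle.load(open('w5.pkl','rb')),0))"
```

```text
[507.71482324  82.95286783 167.10989003] [179.96155292  -0.20979156  21.03217011] (array([600.2, 118.8, 101.2]), np.float64(-0.8966663649589183), np.int64(123), array([10,  0,  0,  0, 42, 54,  0,  0,  0,  5,  0,  0,  0,  8,  0]), np.float64(-17.823014847217298)) 32.59
[(16, 15, np.float64(-0.8)), (18, 12, np.float64(-0.6)), (20, 12, np.float64(-0.5)), (22, 16, np.float64(-0.5)), (24, 12, np.float64(-0.5)), (26, 16, np.float64(-0.5)), (28, 12, np.float64(-0.4)), (30, 16, np.float64(-0.4)), (32, 12, np.float64(-0.4)), (34, 16, np.float64(-0.4)), (36, 16, np.float64(-0.4)), (38, 18, np.float64(-0.1)), (40, 20, np.float64(0.0)), (42, 20, np.float64(0.0)), (44, 22, np.float64(-0.2)), (46, 12, np.float64(-0.3)), (48, 0, None)]
[(16, 9, np.float64(-0.6)), (18, 11, np.float64(0.0)), (20, 11, np.float64(-0.6)), (22, 10, np.float64(-0.9)), (24, 12, np.float64(-0.1)), (26, 16, np.float64(-0.2)), (28, 12, np.float64(-0.3)), (30, 16, np.float64(-0.3)), (32, 9, np.float64(0.1)), (34, 12, np.float64(0.0)), (36, 12, np.float64(-0.1)), (38, 16, np.float64(-0.1)), (40, 20, np.float64(-0.2)), (42, 21, np.float64(-0.1)), (44, 24, np.float64(0.1)), (46, 18, np.float64(-0.0)), (48, 0, None)]
```

Needle and mark agree within about 0.3°. Now the final tightening, gripping at +15° where the nut was left.

Call:
arm_command(
  rows=[
    {"delta_pos": [35.6,-3.1,0],"roll": -2,"jaw": 42},
    {"delta_pos": [35.6,-3.1,10],"roll": -3,"jaw": 42},
    {"delta_pos": [35.6,-3.1,40],"roll": -3,"jaw": 42},
    {"delta_pos": [35.6,-3.1,60],"roll": -3,"jaw": 42},
    {"delta_pos": [35.6,-3.1,80],"roll": -3,"jaw": 42},
    {"delta_pos": [35.6,-3.1,86],"roll": -3,"jaw": 42},
    {"delta_pos": [35.6,-3.1,86],"roll": -3,"jaw": 42},
    {"delta_pos": [35.6,-3.1,86],"roll": -3,"jaw": 20},
    {"delta_pos": [35.6,-3.1,86],"roll": -3,"jaw": 20},
    {"delta_pos": [35.6,-3.1,86],"roll": -3,"jaw": 20},
    {"delta_pos": [35.6,-3.1,86],"roll": -3,"jaw": 20},
    {"delta_pos": [35.6,-3.1,86],"roll": -3,"jaw": 20},
  ],
  squeeze=35,
)

```text
time_s: 22.32
ee_pos: [539.7, 97.8, 79.9]
ee_rot: [179.9, -0.1, 36.1]
force: [2.1, -3.5, -4.7]
gripper_width: 27.4
gripper_force: 34.0
```

Call:
arm_command(
  rows=[
    {"delta_pos": [0,1,0],"roll": 1,"jaw": 20},
    {"delta_pos": [-0.2,1.9,0],"roll": 2,"jaw": 20},
    {"delta_pos": [-0.4,2.8,0],"roll": 3,"jaw": 20},
    {"delta_pos": [-0.7,3.8,0],"roll": 4,"jaw": 20},
    {"delta_pos": [-1,4.6,0],"roll": 5,"jaw": 20},
    {"delta_pos": [-1.5,5.5,0],"roll": 6,"jaw": 20},
    {"delta_pos": [-2,6.3,0],"roll": 7,"jaw": 20},
    {"delta_pos": [-2.6,7.1,0],"roll": 8,"jaw": 20},
    {"delta_pos": [-2.9,7.4,0],"roll": 8.4,"jaw": 20},
    {"delta_pos": [-2.9,7.4,0],"roll": 8.4,"jaw": 20},
  ],
)

```text
time_s: 23.15
ee_pos: [541.7, 90.6, 80.1]
ee_rot: [-180.0, -0.1, -5.9]
force: [1.6, -3.4, -3.1]
gripper_width: 27.1
gripper_force: 35.3
```

```bash
python3 -c "
from h import *
f,s=snap('w16');print(s['ee_pos'],s['ee_rot'],s['torque'],needle(f,s)[1])"
```

```text
[541.74017364  90.5831462   80.10919521] [-1.79982755e+02 -1.16862274e-01 -5.91907514e+00] [-0.16276823 -0.22725483  0.43904738] -0.07807543422840466
```

Call:
arm_command(
  rows=[
    {"delta_pos": [0,0.5,0],"roll": 0.5,"jaw": 20},
    {"delta_pos": [-0.1,1,0],"roll": 1,"jaw": 20},
    {"delta_pos": [-0.2,1.5,0],"roll": 1.6,"jaw": 20},
    {"delta_pos": [-0.2,1.5,0],"roll": 1.6,"jaw": 20},
  ],
  squeeze=45,
)

```text
time_s: 23.53
ee_pos: [542.0, 89.1, 79.9]
ee_rot: [-180.0, -0.2, -13.9]
force: [3.8, -4.0, -3.5]
gripper_width: 26.8
gripper_force: 48.3
```

```bash
python3 -c "
from workcell import env
s=env.state();print(s['ee_rot'],s['torque'],s['force'],s['gripper_width'])"
```

```text
[-1.79969584e+02 -1.77781106e-01 -1.39223654e+01] [-0.40248534 -0.49641234  0.40221789] [ 3.82611298 -3.96191971 -3.49435255] 26.80353853840562
```

Call:
arm_command(
  rows=[
    {"delta_pos": [0,0,0],"roll": 0,"jaw": 42},
    {"delta_pos": [0,0,0],"roll": 0,"jaw": 42},
    {"delta_pos": [0,0,0],"roll": 0,"jaw": 42},
    {"delta_pos": [0,0,-40],"roll": 0,"jaw": 42},
    {"delta_pos": [0,0,-84],"roll": -2,"jaw": 42},
    {"delta_pos": [-15,0,-84],"roll": -4,"jaw": 42},
    {"delta_pos": [-30,0,-84],"roll": -6,"jaw": 42},
    {"delta_pos": [-30,0,-84],"roll": -7,"jaw": 42},
    {"delta_pos": [-30,0,-84],"roll": -7,"jaw": 42},
  ],
)

```text
time_s: 24.28
ee_pos: [510.3, 97.3, 164.2]
ee_rot: [-179.9, -0.0, 21.4]
force: [0.9, -0.6, -0.4]
gripper_width: 38.4
gripper_force: 0.0
```

```bash
python3 -c "
from h import *
f,s=snap('w17');print(s['ee_pos'],s['ee_rot'],needle(f,s)[:2],nt(f,s));print(mark(f,s,0))
g=f['img'];a=cv2.resize(g[0:260,130:400],None,fx=2.3,fy=2.3,interpolation=cv2.INTER_CUBIC);cv2.imwrite('pics/c17.png',a)"
```

```text
[510.25877148  97.28995163 164.19237038] [-1.79928597e+02 -1.47396957e-02  2.14456947e+01] (array([600.3, 118.7, 101.3]), np.float64(-1.3162219390967622)) 32.09
[(16, 11, np.float64(-1.0)), (18, 10, np.float64(-1.6)), (20, 9, np.float64(-1.6)), (22, 9, np.float64(-1.7)), (24, 14, np.float64(-1.5)), (26, 12, np.float64(-1.4)), (28, 12, np.float64(-1.5)), (30, 14, np.float64(-1.4)), (32, 12, np.float64(-1.2)), (34, 11, np.float64(-1.0)), (36, 15, np.float64(-1.1)), (38, 19, np.float64(-0.7)), (40, 18, np.float64(-0.5)), (42, 23, np.float64(-0.5)), (44, 26, np.float64(-0.3)), (46, 24, np.float64(-0.2)), (48, 0, None)]
```

View pics/c17.png

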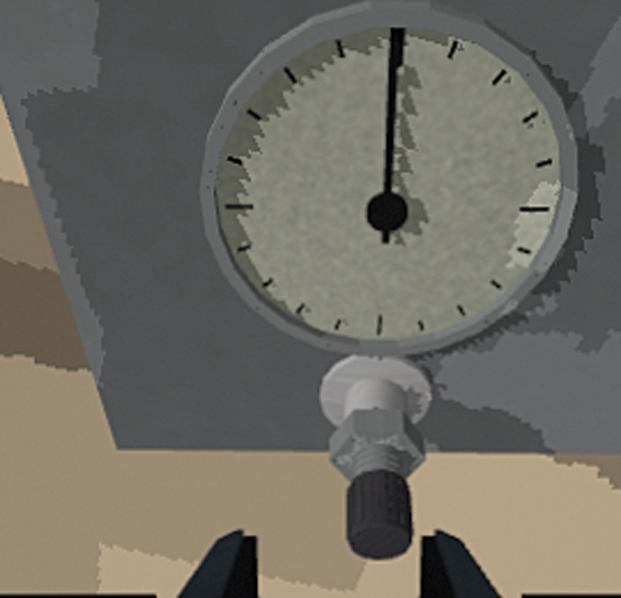

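The crop shows the needle tip at (394,35), overlapping the zero mark at (397,45) and about 1° left of its middle. The nut is down, with its top at 32.09. I'll compare the nut's angle with the earlier fully driven state (w12) to confirm that it is hard on its seat.

```bash
python3 -c "
from h import *
b,u,n,r=axes()
for w in('w5','w12','w13','w15','w17'):
    f,s=pickle.load(open(w+'.pkl','rb'));e=cloud(f,s).reshape(-1,3)-(KN-55*n);a=e@n;x=e@r-(-.4);y=e@u;t=nt(f,s)
    # side faces: points 1.5..9 below top; minimise misfit to hexagon of inradius 14
    k=(a<t-1)&(a>t-9)&(np.hypot(x,y)<17.5)&(np.hypot(x,y)>12.6)&(y>0)
    X,Y=x[k],y[k];best=[]
    for th in np.arange(-30,30,.5):
        d=np.max([X*np.cos(q)+Y*np.sin(q) for q in np.radians(th+60*np.arange(6))],0)-14
        best.append((np.median(abs(d-np.median(d))),th,np.median(d)))
    best.sort();print(w,t,k.sum(),[(round(float(m),2),float(h),round(float(o),1)) for m,h,o in best[:4]])
"
```

```text
w5 34.25 286 [(0.29, -17.0, -0.6), (0.29, -16.5, -0.6), (0.29, -16.0, -0.6), (0.29, -17.5, -0.6)]
w12 32.16 320 [(0.3, -29.0, -0.5), (0.3, -29.5, -0.5), (0.31, -28.5, -0.5), (0.31, -30.0, -0.5)]
w13 32.64 289 [(0.32, 3.0, -0.7), (0.32, 3.5, -0.7), (0.33, 5.5, -0.7), (0.33, 4.5, -0.7)]
w15 32.59 264 [(0.25, 2.0, -0.7), (0.25, 3.0, -0.7), (0.26, 4.0, -0.6), (0.26, 2.5, -0.7)]
w17 32.09 299 [(0.31, -28.0, -0.5), (0.31, -27.5, -0.5), (0.32, -28.5, -0.5), (0.32, -27.0, -0.5)]
```

```bash
python3 -c "
from workcell import env
print(env.job_done())"
```

```text
the job is handed in; nothing more can be done
None
```

I handed the job in at about 24 s: the locknut is hard down on its boss and the needle is on the zero mark, about 1° anticlockwise of its middle. The first nut grip knocked the zero off, so I backed the nut off, reset the zero and tightened again. The tumbler and drawer were not touched.

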